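Stack a busbar joint on two studs

ROBOT

A 6-joint arm with a two-finger parallel gripper is mounted at the origin on the work surface. World frame = base frame: x ahead of the robot, y to its left, z up, the work surface at z = 0. Lengths are in mm, angles in rad, forces in N, time in s.
With the tool pointing down it reaches from about 350 to 975 mm from the base axis. Payload 7.1 kg.
Tool frame: the origin (TCP) lies at the very end of the fingers, on their centre line; the grasp point (between the pads) lies 19 mm behind it (ctrl.tcp_to_grasp is the distance from the TCP to the grasp point, in mm); z points along the fingers, x is the direction in which the jaws open and shut, and the axes are right-handed (so a half turn about z gives the same grasp; the last joint's range is limited). The gripper opens to 88 mm and grips with 3 to 60 N. Pads are 20 mm wide; open, the fingers measure 115 mm over their backs; the gripper's body (75 mm by 178 mm) begins 61 mm behind the grasp point.
Start: joints at [1.103, 0.423, 1.63, -0, 1.089, -0.019], TCP at [271.145, 563.103, 222.675] pointing down, gripper open.
Joint ranges: [-3, 3], [-0.9, 2.11], [0.09, 2.58], [-1.31, 4.45], [0.11, 2.69], [-2.54, 2.54]. Speed limits (rad/s): [2.39, 2.39, 3.01, 3.14, 3.14, 3.14].

INTERFACE

Orientations are given as a rotation vector (axis times angle).
In Python, from workcell import get_obs, viewer, ctrl, masks_of gives the robot as it stands. The module is installed in compiled form; this text tells all that it offers.
- The arm moves only by the shell command python3 -m inch 'ROWS'. ROWS is JSON, a list of rows, each an object of numbers: "tx", "ty", "tz": the shift along the tool's x, y, z in cm; "ax", "ay", "az": the turn, a rotation vector about the tool's x, y, z in degrees; "jaw": the opening, from 0 (shut) to 1 (fully open). In form: [{"tx": .., "ty": .., "tz": .., "ax": .., "ay": .., "az": .., "jaw": ..}, ...]. A call has 1 to 12 rows; each row shifts and turns the commanded pose from where the row before left it, along the tool's axes as they then stand; what a row does not reach is not made up. A row lasts 1/8 s, in which the tool goes at most 62.5 mm and 10.7 degrees, less where a joint would pass 70% of its speed; a pose out of reach is approached as far as the arm can. A call is refused whole if a number of a shift passes 6.25 or a number of a turn 10.7, either way. A call with a gripper value outside its range is refused whole. The fingers move at their own pace and stop on an object; the grip force is fixed at half the most. Time passes only in rows, so rows that do not move let the fingers close. It gives the time, the measured TCP pose, the force and the opening at its end, in the units of the state.
- get_obs(): the state, without advancing time (a new reading comes with each control period).
- viewer.get_image(name): name is "scene" or "top" or "wrist"; returns (picture, depth): 384x512x3 uint8, red, green, blue; 384x512 float32, mm along the optical axis (not along the pixel's ray), 0 where there is no reading.
- viewer.get_calibration(name): a dict with "fx", "fy", "cx", "cy" (pixels), "rvec" (rotation vector, rad) and "tvec" (3), from world to camera coordinates, as OpenCV has them. Camera axes: x right, y down, z forward; pixel columns grow to the right and rows downward; lengths in mm; the calibration is good to about 2 mm. A picture is of the moment at which its call begins: read the wrist's pose just before it. get_calibration takes no time and is no camera call; for the wrist camera it gives the pose at the moment of the call.
- ctrl.close_job(): hands the job in, once; it reports no verdict.
Trained networks look in the newest picture that a camera, given by its name, has taken for a name from the list of things; names that differ only in an ending like _2 or _b are one class to them, and where a whole thing is asked for, a point or a joint stands for the part that bears it (a point fixed in the world has none). Each returns a list of dicts, best first, with "score" (0 to 1); they miss things now and then, are a little off and sometimes report something else, mostly with a low value. They report only what shows in the picture. A call takes as long as a camera call. They do not tell look-alikes from the thing itself.
- masks_of(camera, thing): "pixels" (384x512 bool, what is visible of it) and "location" ([column, row] in pixels, amid what is visible of it).
The state is a dict: "t": time; "qpos": joint angles; "qvel": joint speeds; "joint_torque": joint torques, N m; "ee_pos": TCP position; "orientation": TCP orientation; "ft_force": force on the tool from outside, world axes, zero at the start; "moment": the same for the moment, N m; "width": finger opening in mm.
Only numpy, scipy, OpenCV 4.12 (cv2) and the standard library are available. Lean on these libraries where they do the work, as an engineer would, in place of code of your own. Each camera call takes 0.05 s, during which the arm holds its last target. There are 200 camera calls.

TASK

Build up the busbar joint on the mounting strip: put the tall insulator over the stud of the low foot and the short one over the stud of the raised foot, then lay the copper link level across the two insulators with a stud through each hole, and last set the black shroud squarely over the link, open side down, so that it rests fully down on it. Leave the breaker, the rail offcut and the screwdriver where they are.

Things in the scene. Friction and masses are not known exactly. Their poses are not given: they have to be found in the camera images.
- tall_mid (a point): Tall stand-off insulator: red ribbed plastic tube standing upright, 44 mm across its ribs, 50 mm high, with an 18 mm bore right through; about 0.12 kg. The point is its centre, half-way up (25 mm above its underside); z is its bore axis.
- short_mid (a point): Short stand-off insulator: the same red ribbed tube, 44 mm across and 18 mm bore, but only 30 mm high; about 0.08 kg. The point is its centre, half-way up (15 mm above its underside); z is its bore axis.
- link_mid (a point): Copper link: flat bar 170 x 40 x 8 mm lying flat, about 0.42 kg, with two through holes 120 mm apart (60 mm either side of its centre), each 20 mm along the bar by 18 mm across. The point is its centre, half-way up (4 mm above its underside); x runs along the bar, z up. Either way round is the same.
- shroud_mid (a point): Black plastic cover, open underneath, lying open side down: 188 x 54 x 25 mm high, walls and top 3 mm, 0.16 kg. Two cross ribs inside, 30 mm either side of its middle, rest on the link's top when it is home; its walls then surround the link and end 2 mm above the link's underside. Point: its centre, half-way up (12.5 mm above its lower edge); x along it, z up. Either way round is the same.
- foot_low_seat (a point): Low foot: fixed aluminium block 56 x 56 mm on a grey strip (240 x 100 x 4 mm); its flat top, the seat, is 10 mm above the table. An upright steel stud, 12 mm in diameter, tapered over its last 3 mm, rises from its centre and ends 80 mm above the table. Point: on the stud's axis at seat level; z up, x along the line of the two studs, which are 120 mm apart.
- foot_high_seat (a point): Raised foot: the same fixed block and stud on the same strip, but its seat is 30 mm above the table; the stud again ends 80 mm above the table. The point is on the stud's axis at the level of the seat; axes as for the low foot.
- breaker: Bystander: loose black moulded-case breaker, 105 x 75 x 72 mm, 0.8 kg, beyond the work. Origin at the centre of its underside; x along its length.
- dinrail: Bystander: loose offcut of yellow-passivated mounting rail, 39 x 90 x 7.5 mm, lying near the robot. Origin at the centre of its underside; y along its length.
- driver: Bystander: loose screwdriver, about 0.2 m long, red handle, lying beyond the work. Origin on the table under its middle; its x axis runs along it from handle to tip.
There are look-alikes about, which are no part of the job. What is shaped like the part that bears tall_mid but green or pink is not meant.

How it is judged (in metres and radians):
On the way, in this order (a step that is already met when the one before it is completed fails the run):
1. both insulators stand seated and released: the tall one on the low foot, the short one on the raised foot (horizontal distance between tall_mid and foot_low_seat below 0.006 m and z of tall_mid in the frame of foot_low_seat between 0.022 and 0.028 m and angle between the z axis of tall_mid and the z axis of foot_low_seat, either way round below 0.06 rad and horizontal distance between short_mid and foot_high_seat below 0.006 m and z of short_mid in the frame of foot_high_seat between 0.012 and 0.018 m and angle between the z axis of short_mid and the z axis of foot_high_seat, either way round below 0.06 rad and contact force between each of tall, short and the fingers below 0.05 N), for 0.2 s.
2. the link lies level on both insulators, a stud through each hole, and is released (horizontal distance between tall_mid and foot_low_seat below 0.006 m and z of tall_mid in the frame of foot_low_seat between 0.022 and 0.028 m and angle between the z axis of tall_mid and the z axis of foot_low_seat, either way round below 0.06 rad and horizontal distance between short_mid and foot_high_seat below 0.006 m and z of short_mid in the frame of foot_high_seat between 0.012 and 0.018 m and angle between the z axis of short_mid and the z axis of foot_high_seat, either way round below 0.06 rad and z of link_mid in the frame of foot_low_seat between 0.051 and 0.057 m and y of link_mid in the frame of foot_low_seat between -0.007 and 0.007 m and y of link_mid in the frame of foot_high_seat between -0.007 and 0.007 m and horizontal distance between link_mid and foot_low_seat between 0.053 and 0.067 m and horizontal distance between link_mid and foot_high_seat between 0.053 and 0.067 m and angle between the z axis of link_mid and the z axis of foot_low_seat, either way round below 0.05 rad and angle between the x axis of link_mid and the x axis of foot_low_seat, either way round below 0.12 rad and contact force between link and the fingers below 0.05 N), for 0.2 s.
At the end, for the whole second after the job is handed in: Tall insulator on low foot, short on raised (6 mm of axis, 3 mm of height, 0.06 rad); link on both, studs through its holes (3 mm in height, 7 mm, level 0.05, yaw 0.12 rad); shroud on link (3 mm in height, 8 mm along, 6 mm across, level 0.05, yaw 0.1 rad), open side down; all at rest (horizontal distance between tall_mid and foot_low_seat below 0.006 m and z of tall_mid in the frame of foot_low_seat between 0.022 and 0.028 m and angle between the z axis of tall_mid and the z axis of foot_low_seat, either way round below 0.06 rad and horizontal distance between short_mid and foot_high_seat below 0.006 m and z of short_mid in the frame of foot_high_seat between 0.012 and 0.018 m and angle between the z axis of short_mid and the z axis of foot_high_seat, either way round below 0.06 rad and z of link_mid in the frame of foot_low_seat between 0.051 and 0.057 m and y of link_mid in the frame of foot_low_seat between -0.007 and 0.007 m and y of link_mid in the frame of foot_high_seat between -0.007 and 0.007 m and horizontal distance between link_mid and foot_low_seat between 0.053 and 0.067 m and horizontal distance between link_mid and foot_high_seat between 0.053 and 0.067 m and angle between the z axis of link_mid and the z axis of foot_low_seat, either way round below 0.05 rad and angle between the x axis of link_mid and the x axis of foot_low_seat, either way round below 0.12 rad and z of shroud_mid in the frame of foot_low_seat between 0.0615 and 0.0675 m and x of shroud_mid in the frame of link_mid between -0.008 and 0.008 m and y of shroud_mid in the frame of link_mid between -0.006 and 0.006 m and angle between shroud_mid's own z axis and vertical below 0.05 rad and angle between the x axis of shroud_mid and the x axis of link_mid, either way round below 0.1 rad and linear speed of each of tall, short, link, shroud below 0.01 m/s); the robot touches nothing.
It fails at once if the breaker is pushed more than 30 mm from its place (distance of breaker from where it was at the start of the episode above 0.03 m).
It fails at once if the rail offcut is pushed more than 30 mm from its place (distance of dinrail from where it was at the start of the episode above 0.03 m).
It fails at once if the screwdriver is pushed more than 30 mm from its place (distance of driver from where it was at the start of the episode above 0.03 m).
It also fails if it takes over 112 s, if anything falls off the work surface, if the arm or the gripper's body presses on something with over 40 N, if the wrist force passes 120 N, or if a joint passes its speed limit or range.

## Working session

There is one attempt and no reset: what is moved stays moved. The work goes in short steps, Python scripts to look and compute and a shell command to move; the robot and the scene stay as the last step left them, time stands still between calls to the robot, and variables do not carry over. Pictures are saved under pics/ and viewed, about 12 in all and at most 16, crops included, and the job is handed in when it is done.

```bash
mkdir -p pics; cat > h.py <<'E'
import numpy as np, cv2
from scipy.spatial.transform import Rotation as R
from workcell import get_obs, viewer, ctrl, masks_of
def cal(n):
    c=viewer.get_calibration(n); M=R.from_rotvec(np.ravel(c["rvec"])).as_matrix(); return c,M,np.ravel(c["tvec"])
def cloud(n,depth,C=None):
    c,M,t=C or cal(n); v,u=np.mgrid[:384,:512]
    P=np.stack([(u-c["cx"])/c["fx"]*depth,(v-c["cy"])/c["fy"]*depth,depth],-1)
    W=(P-t)@M; W[depth<=0]=np.nan; return W
def snap(n,f=None):
    C=cal(n); im,d=viewer.get_image(n)
    if f: cv2.imwrite('pics/'+f,im[:,:,::-1])
    return im,d,cloud(n,d,C)
def tool(p):  # world displacement mm -> tool cm
    o=get_obs(); return R.from_rotvec(o["orientation"]).as_matrix().T@np.array(p)/10
E
cat > a.py <<'E'
from h import *
o=get_obs(); print({k:np.round(o[k],3) for k in("t","ee_pos","orientation","width","ft_force")}); print(R.from_rotvec(o["orientation"]).as_matrix().round(3))
for n in("scene","top"):
    im,d,W=snap(n,n+"0.png")
    for th in("tall_mid","short_mid","link_mid","shroud_mid","foot_low_seat","foot_high_seat","breaker","dinrail","driver"):
        try:
            for m in masks_of(n,th)[:4]:
                P=W[m["pixels"]]; P=P[~np.isnan(P[:,0])]
                print(n,th,round(m["score"],2),np.round(m["location"]),m["pixels"].sum(),np.nanpercentile(P,[2,50,98],axis=0).round().tolist(), im[m["pixels"]].mean(0).round())
        except Exception as e: print(n,th,e)
E
python3 a.py
```

```text
{'t': np.float64(0.0), 'ee_pos': array([270.9  , 562.613, 221.906]), 'orientation': array([ 2.659e+00,  1.671e+00, -2.000e-03]), 'width': np.float64(87.851), 'ft_force': array([-0.519, -0.441, -0.408])}
[[ 0.434  0.901 -0.001]
 [ 0.901 -0.434 -0.001]
 [-0.002 -0.    -1.   ]]
scene tall_mid 0.86 [359. 176.] 310 [[492.0, 305.0, 1.0], [571.0, 319.0, 33.0], [581.0, 350.0, 52.0]] [24. 53. 21.]
scene tall_mid 0.66 [361. 157.] 251 [[461.0, 351.0, 1.0], [487.0, 366.0, 39.0], [500.0, 403.0, 52.0]] [84. 24. 15.]
scene tall_mid 0.49 [350. 137.] 230 [[356.0, 372.0, 1.0], [386.0, 387.0, 34.0], [396.0, 413.0, 52.0]] [87. 46. 52.]
scene short_mid 0.83 [107. 220.] 280 [[486.0, -391.0, 1.0], [518.0, -371.0, 26.0], [530.0, -351.0, 33.0]] [92. 20. 14.]
scene link_mid 0.81 [321. 186.] 589 [[460.0, 189.0, -1.0], [548.0, 217.0, 7.0], [622.0, 247.0, 11.0]] [117.  63.  36.]
scene shroud_mid 0.67 [237. 184.] 398 [[460.0, -46.0, 8.0], [493.0, -20.0, 30.0], [515.0, 10.0, 73.0]] [91. 91. 85.]
scene shroud_mid 0.66 [179. 225.] 1237 [[488.0, -245.0, 2.0], [598.0, -208.0, 25.0], [673.0, -167.0, 29.0]] [25. 23. 19.
[... 1681 characters left out ...]
seat 0.65 [141. 208.] 264 [[454.0, 349.0, -2.0], [475.0, 365.0, 46.0], [495.0, 394.0, 52.0]] [114.  46.  38.]
top foot_high_seat 0.54 [274. 208.] 366 [[452.0, -46.0, 12.0], [479.0, -19.0, 30.0], [509.0, 7.0, 80.0]] [141. 143. 147.]
top breaker 0.85 [331. 117.] 1053 [[714.0, -236.0, 0.0], [764.0, -181.0, 46.0], [824.0, -130.0, 69.0]] [51. 50. 48.]
top dinrail 0.79 [326. 252.] 412 [[339.0, -209.0, -2.0], [361.0, -167.0, 3.0], [384.0, -123.0, 10.0]] [145. 132.  71.]
top driver 0.58 [223. 106.] 266 [[763.0, 106.0, -1.0], [809.0, 134.0, 22.0], [851.0, 161.0, 28.0]] [134.  45.  39.]
top driver 0.47 [338. 182.] 1214 [[486.0, -244.0, -0.0], [574.0, -205.0, 24.0], [664.0, -168.0, 29.0]] [58. 57. 54.]
```

View pics/top0.png

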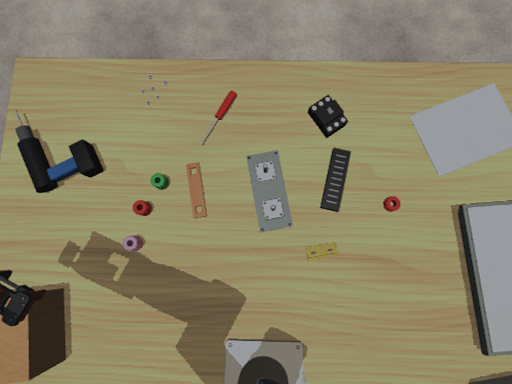

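```bash
python3 - <<'E'
import cv2
im=cv2.imread('pics/scene0.png')
cv2.imwrite('pics/scenecrop.png',cv2.resize(im[110:260,60:400],None,fx=2.3,fy=2.3,interpolation=cv2.INTER_CUBIC))
E
```

```text
(no output)
```

View pics/scenecrop.png

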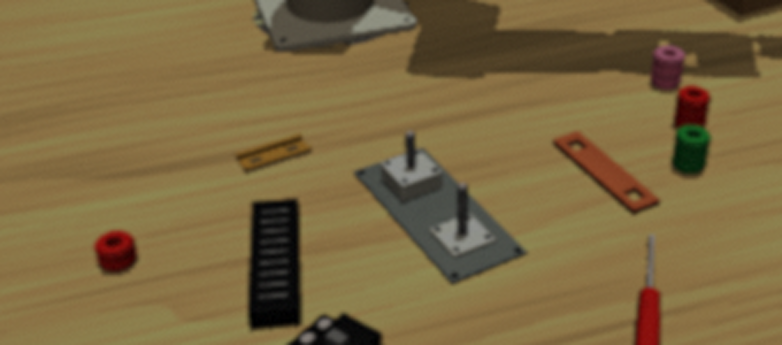

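The red tall insulator is at top px (141,208). Its look-alikes are green (159,181) and pink (132,243). The other parts are the short red one (392,204), link (197,190), shroud (336,180), low foot far (265,170) and raised foot near (272,209). I'll measure these more precisely next.

```bash
cat > b.py <<'E'
from h import *
im,d,W=snap("top")
def near(c,r,zl,zh):
    m=(np.hypot(W[...,0]-c[0],W[...,1]-c[1])<r)&(W[...,2]>zl)&(W[...,2]<zh); return W[m]
def ring(n,c,zl,zh):
    P=near(c,40,zl,zh); cc,r=cv2.minEnclosingCircle(P[:,:2].astype(np.float32)); print(n,len(P),np.round(cc,1),round(r,1),P.mean(0).round(1))
ring("tall",(475,366),43,60); ring("short",(506,-371),23,40)
def rect(n,c,r,zl,zh):
    P=near(c,r,zl,zh); q=cv2.minAreaRect(P[:,:2].astype(np.float32)); b=cv2.boxPoints(q); e=b[1]-b[0]; e2=b[2]-b[1]
    e=e if np.hypot(*e)>np.hypot(*e2) else e2
    print(n,len(P),np.round(q[0],1),np.round(q[1],1),"yaw long axis",round(np.degrees(np.arctan2(e[1],e[0]))%180,1),P.mean(0).round(1))
rect("link",(535,215),110,4,16); rect("shroud",(572,-206),115,18,35)
rect("low",(600,5),45,7,16); rect("high",(480,-20),45,24,38)
for c in((600,5),(480,-20)):
    P=near(c,30,50,90); print("stud",len(P),P.mean(0).round(1),P.min(0).round(1),P.max(0).round(1))
c,M,t=cal("wrist"); print("wristcam",(-M.T@t).round(1),M[2].round(2),c["fx"])
# table-level bias
print("table z",np.nanmedian(W[200:220,300:310,2]), "topcam",(lambda q:(-q[1].T@q[2]).round())(cal("top")))
E
python3 b.py
```

```text
tall 150 [475.3 370.3] 22.3 [475.1 369.2  48.6]
short 148 [ 505.3 -372.8] 22.1 [ 505.  -372.5   28.5]
link 686 [526.9 225.6] [193.4 188.8] yaw long axis 69.4 [535.8 218.3   7.6]
shroud 1129 [ 576.2 -207.9] [ 54.6 188.6] yaw long axis 167.7 [ 574.3 -207.3   24.6]
low 264 [598.5   5.2] [75.1 74.1] yaw long axis 53.5 [597.8   5.3   9.7]
high 335 [481.3 -19.3] [56.2 55.6] yaw long axis 11.4 [480.7 -19.4  29.5]
stud 21 [596.6   5.1  74.2] [5.924e+02 5.000e-01 5.280e+01] [603.2   9.3  82.2]
stud 21 [480.  -18.9  74.7] [475.2 -24.8  54.1] [485.2 -13.1  85.3]
wristcam [203.6 595.9 384.4] [ 0.25 -0.12 -0.96] 297.14059772321195
table z -0.024884274319890935 topcam [ 373.   -4. 1072.]
```

```bash
python3 -m inch '[{"tx":-1.71,"ty":5.35,"jaw":1},{"tx":-1.71,"ty":5.35,"jaw":1},{"tx":-1.71,"ty":5.35,"jaw":1},{"tx":-1.71,"ty":5.35,"jaw":1},{"tx":-1.71,"ty":5.35,"jaw":1},{"jaw":1},{"jaw":1}]'
cat > w.py <<'E'
from h import *
import sys
im,d,W=snap("wrist",sys.argv[1]); cx,cy,zl,zh=map(float,sys.argv[2:6])
m=(np.hypot(W[...,0]-cx,W[...,1]-cy)<33)&(W[...,2]>zl)&(W[...,2]<zh); P=W[m]
if len(P)>5:
  cc,r=cv2.minEnclosingCircle(P[:,:2].astype(np.float32)); print(len(P),np.round(cc,1),round(r,1),P.mean(0).round(1),im[m].mean(0).round())
  v,u=np.nonzero(m); print("px",u.mean(),v.mean())
o=get_obs(); print(o["t"],o["ee_pos"].round(1)); print(R.from_rotvec(o["orientation"]).as_matrix().round(3).tolist())
if len(P)>5: dd=[cc[0]-o["ee_pos"][0],cc[1]-o["ee_pos"][1],0]; print("tool cm",tool(dd).round(2))
E
python3 w.py w1.png 475 370 43 58
```

```text
512 [475.9 373.4] 22.0 [471.  376.5  48.2] [137.  28.  22.]
px 193.97265625 354.150390625
1.1 [271.2 563.1 222.7]
[[0.434, 0.901, -0.0], [0.901, -0.434, -0.0], [-0.0, -0.0, -1.0]]
tool cm [-8.21 26.68  0.  ]$[0]: bad value
```

View pics/w1.png

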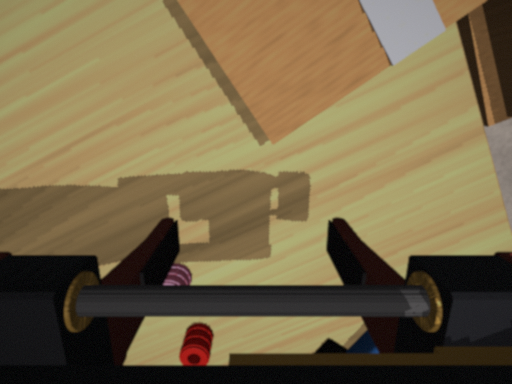

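The wrist view shows the fingers, with the red tall insulator at about (196,345). The call was refused, probably because every row needs all seven keys.

```bash
python3 -m inch '[{"tx":-1.71,"ty":5.35,"tz":0,"ax":0,"ay":0,"az":0,"jaw":1},{"tx":-1.71,"ty":5.35,"tz":0,"ax":0,"ay":0,"az":0,"jaw":1},{"tx":-1.71,"ty":5.35,"tz":0,"ax":0,"ay":0,"az":0,"jaw":1},{"tx":-1.71,"ty":5.35,"tz":0,"ax":0,"ay":0,"az":0,"jaw":1},{"tx":-1.71,"ty":5.35,"tz":0,"ax":0,"ay":0,"az":0,"jaw":1},{"tx":0,"ty":0,"tz":0,"ax":0,"ay":0,"az":0,"jaw":1},{"tx":0,"ty":0,"tz":0,"ax":0,"ay":0,"az":0,"jaw":1}]' && python3 w.py w2.png 475 370 43 58
```

```text
t: 1.98
ee_pos: [474.8, 370.1, 222.6]
orientation: [-2.66, -1.67, 0.0]
ft_force: [0.1, 0.2, 0.5]
width: 87.7
908 [476.4 372.5] 21.9 [475.4 373.   48.8] [155.  43.  35.]
px 254.80506607929516 171.11123348017622
2.025 [474.3 370.6 222.6]
[[0.433, 0.901, -0.0], [0.901, -0.433, 0.0], [-0.0, -0.0, -1.0]]
tool cm [ 0.26  0.1  -0.  ]
```

```bash
python3 -m inch '[{"tx":0.1,"ty":0.1,"tz":5.24,"ax":0,"ay":0,"az":0,"jaw":1},{"tx":0,"ty":0,"tz":5.24,"ax":0,"ay":0,"az":0,"jaw":1},{"tx":0,"ty":0,"tz":5.24,"ax":0,"ay":0,"az":0,"jaw":1},{"tx":0,"ty":0,"tz":5.24,"ax":0,"ay":0,"az":0,"jaw":1},{"tx":0,"ty":0,"tz":0,"ax":0,"ay":0,"az":0,"jaw":0},{"tx":0,"ty":0,"tz":0,"ax":0,"ay":0,"az":0,"jaw":0},{"tx":0,"ty":0,"tz":0,"ax":0,"ay":0,"az":0,"jaw":0},{"tx":0,"ty":0,"tz":0,"ax":0,"ay":0,"az":0,"jaw":0},{"tx":0,"ty":0,"tz":0,"ax":0,"ay":0,"az":0,"jaw":0},{"tx":0,"ty":0,"tz":0,"ax":0,"ay":0,"az":0,"jaw":0}]'
```

```text
t: 3.28
ee_pos: [477.2, 371.1, 14.6]
orientation: [-2.66, -1.671, -0.004]
ft_force: [-2.3, 0.8, 7.6]
width: 43.7
```

```bash
python3 -m inch '[{"tx":0,"ty":0,"tz":-3,"ax":0,"ay":0,"az":0,"jaw":0},{"tx":0,"ty":0,"tz":-5.3,"ax":0,"ay":0,"az":0,"jaw":0},{"tx":0,"ty":0,"tz":-5.3,"ax":0,"ay":0,"az":0,"jaw":0},{"tx":-3.91,"ty":3.63,"tz":0,"ax":0,"ay":0,"az":0,"jaw":0},{"tx":-3.91,"ty":3.63,"tz":0,"ax":0,"ay":0,"az":0,"jaw":0},{"tx":-3.91,"ty":3.63,"tz":0,"ax":0,"ay":0,"az":0,"jaw":0},{"tx":-3.91,"ty":3.63,"tz":0,"ax":0,"ay":0,"az":0,"jaw":0},{"tx":-3.91,"ty":3.63,"tz":0,"ax":0,"ay":0,"az":0,"jaw":0},{"tx":-3.91,"ty":3.63,"tz":0,"ax":0,"ay":0,"az":0,"jaw":0},{"tx":-3.91,"ty":3.63,"tz":0,"ax":0,"ay":0,"az":0,"jaw":0},{"tx":-3.91,"ty":3.63,"tz":0,"ax":0,"ay":0,"az":0,"jaw":0},{"tx":0,"ty":0,"tz":0,"ax":0,"ay":0,"az":0,"jaw":0}]'; cat > f.py <<'E'
from h import *
import sys
im,d,W=snap("wrist",sys.argv[1])
for n,c,h in(("low",(598,5),10),("high",(481,-19),30)):
    m=(np.hypot(W[...,0]-c[0],W[...,1]-c[1])<45)&(abs(W[...,2]-h)<5); P=W[m]
    if len(P)<20: continue
    q=cv2.minAreaRect(P[:,:2].astype(np.float32)); print(n,len(P),np.round(q,1) if 0 else q,P.mean(0).round(1))
    m=(np.hypot(W[...,0]-c[0],W[...,1]-c[1])<20)&(W[...,2]>h+8)&(W[...,2]<86)
    P=W[m]
    for a,b in((h+8,50),(50,70),(70,86)):
        Q=P[(P[:,2]>a)&(P[:,2]<b)]
        if len(Q): print("  stud",a,b,len(Q),Q.mean(0).round(1),np.ptp(Q,axis=0).round(1))
o=get_obs(); print(o["t"],o["ee_pos"].round(1),o["width"]); print(R.from_rotvec(o["orientation"]).as_matrix().round(3).tolist())
E
python3 f.py w3.png
```

```text
t: 4.78
ee_pos: [603.1, -40.8, 149.3]
orientation: [2.663, 1.665, 0.001]
ft_force: [-0.5, 0.5, -1.2]
width: 44.1
low 2685 ((597.618896484375, 4.982086181640625), (84.92029571533203, 84.79074096679688), 12.925146102905273) [596.9   7.    9.5]
  stud 18 50 92 [595.    6.   35.5] [ 6.5 11.3 31. ]
  stud 50 70 78 [595.2   6.1  60.6] [ 6.9 11.8 19.8]
  stud 70 86 200 [598.5   6.9  77.8] [11.9 12.2 11. ]
high 4025 ((482.3906555175781, -17.542171478271484), (56.38636016845703, 55.98506164550781), 12.118847846984863) [482.8 -16.9  29.7]
  stud 38 50 40 [487.4 -16.7  44.2] [ 6.1 11.3 10.1]
  stud 50 70 84 [487.2 -16.8  60.4] [ 6.7 12.1 18.9]
  stud 70 86 283 [483.4 -17.3  78. ] [12.3 12.3 11.5]
4.825 [602.3 -39.  149.1] 43.842708089003374
[[0.437, 0.9, -0.0], [0.9, -0.437, 0.0], [0.0, -0.0, -1.0]]
```

View pics/w3.png

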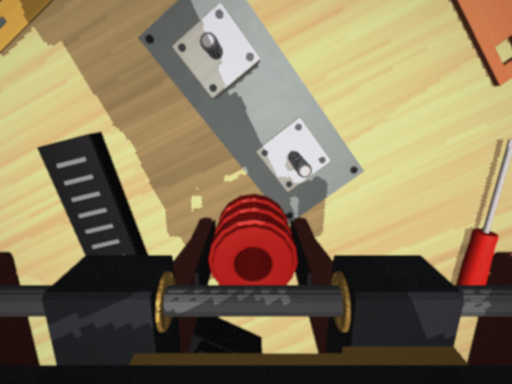

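```bash
cat > g.py <<'E'
from h import *
import sys
# held part: reddish points near tool
im,d,W=snap("wrist"); o=get_obs(); p=o["ee_pos"]; i=im.astype(int)
m=(np.hypot(W[...,0]-p[0],W[...,1]-p[1])<35)&(i[...,0]>i[...,1]+50)&(W[...,2]>60)
P=W[m]; zt=np.percentile(P[:,2],98); print(len(P),P.min(0).round(1),P.max(0).round(1),"ztop",zt.round(1))
T=R.from_rotvec(o["orientation"]).as_matrix(); L=(P-p)@T; print("tool-frame",np.percentile(L,[1,99],axis=0).round(1).tolist())
Q=L[P[:,2]>zt-4]; print(len(Q)); A=np.c_[2*Q[:,:2],np.ones(len(Q))]
print("top face: enclosing",cv2.minEnclosingCircle(Q[:,:2].astype(np.float32)),np.ptp(Q,axis=0).round(1)); 
E
python3 g.py
```

```text
6564 [572.7 -62.3 139.3] [620.2 -16.3 242.8] ztop 185.2
tool-frame [[-21.1, -24.2, -57.2], [19.8, 10.0, 6.2]]
3437
top face: enclosing ((-1.1183980703353882, -5.830158710479736), 24.17740249633789) [41.9 40.6 61.6]
```

```bash
cat > g.py <<'E'
from h import *
import sys
from scipy.optimize import least_squares
def fitc(Q,r,c0):  # known radius boundary: max-radius edge per angle
    Q=Q[:,:2]; c=np.array(c0,float)
    for _ in range(15):
        a=np.arctan2(*(Q-c).T[::-1]); rr=np.hypot(*(Q-c).T); b=(a//0.15).astype(int)
        E=np.array([Q[b==k][np.argsort(rr[b==k])[-max(1,len(rr[b==k])//20)]] for k in np.unique(b) if (b==k).sum()>5])
        s=least_squares(lambda x:np.hypot(E[:,0]-x[0],E[:,1]-x[1])-r,c,loss='soft_l1'); c=s.x
    return c, np.abs(s.fun).mean()
im,d,W=snap("wrist"); i=im.astype(int); ps=[]
for k in range(3): ps.append(get_obs()["ee_pos"]); viewer.get_image("wrist")
p=np.mean(ps,0); print("p",p.round(1),np.ptp(ps,axis=0).round(1))
h=float(sys.argv[1]) # top above TCP
m=(np.hypot(W[...,0]-p[0],W[...,1]-p[1])<30)&(i[...,0]>i[...,1]+40)&(abs(W[...,2]-p[2]-h)<4)
c,e=fitc(W[m],22,p[:2]); print("part",len(W[m]),c.round(1),"resid",e.round(2),"minus TCP",(c-p[:2]).round(1))
for n,s in(("low",(599,7)),("high",(483,-17))):
    m=(np.hypot(W[...,0]-s[0],W[...,1]-s[1])<12)&(abs(W[...,2]-79)<3)
    if m.sum()<15: continue
    Q=W[m]; q,r=cv2.minEnclosingCircle(Q[:,:2].astype(np.float32)); print(n,m.sum(),np.round(q,1),round(r,1)); 
    dd=np.array([*(q-c),0]); print("  move world",dd.round(1),"tool cm",tool(dd).round(2))
E
python3 g.py 37
```

```text
p [601.7 -36.5 149. ] [0.1 0.8 0.1]
part 3129 [594.1 -33.5] resid 4.05 minus TCP [-7.6  3.1]
low 169 [599.7   7.2] 6.1
  move world [ 5.6 40.7  0. ] tool cm [ 3.91 -1.25  0.  ]
high 239 [482.7 -17.5] 6.2
  move world [-111.4   15.9    0. ] tool cm [ -3.38 -10.74   0.  ]
```

```bash
cat > g2.py <<'E'
from h import *
import sys
im,d,W=snap("wrist"); i=im.astype(int); p=np.array(list(map(float,sys.argv[1:4])))
T=R.from_rotvec(get_obs()["orientation"]).as_matrix(); L=(W-p)@T
h0,h1=float(sys.argv[4]),float(sys.argv[5])  # height range above TCP
m=(np.hypot(L[...,0],L[...,1])<32)&(i[...,0]>i[...,1]+40)&(-L[...,2]>h0)&(-L[...,2]<h1)
Q=L[m]
for x in range(-20,21,5):
    s=abs(Q[:,0]-x)<2
    if s.sum()>5: print(x,s.sum(),"ymin",np.percentile(Q[s,1],2).round(1),"-> centre y",(np.percentile(Q[s,1],2)+np.sqrt(22**2-x*x)).round(1))
print("x range",np.percentile(Q[:,0],[1,99]).round(1))
E
python3 g2.py 602.4 -37.3 149.5 20 42
```

```text
-20 141 ymin -12.1 -> centre y -2.9
-15 444 ymin -18.4 -> centre y -2.3
-10 540 ymin -21.3 -> centre y -1.7
-5 506 ymin -23.2 -> centre y -1.7
0 449 ymin -24.0 -> centre y -2.0
5 459 ymin -23.7 -> centre y -2.3
10 567 ymin -22.5 -> centre y -2.9
15 509 ymin -19.7 -> centre y -3.6
20 302 ymin -14.9 -> centre y -5.7
x range [-19.5  21.9]
```

```bash
python3 -m inch '[{"tx":3.77,"ty":-2.01,"tz":0,"ax":0,"ay":0,"az":0,"jaw":0},{"tx":0,"ty":0,"tz":4,"ax":0,"ay":0,"az":0,"jaw":0},{"tx":0,"ty":0,"tz":0.9,"ax":0,"ay":0,"az":0,"jaw":0},{"tx":0,"ty":0,"tz":0,"ax":0,"ay":0,"az":0,"jaw":0},{"tx":0,"ty":0,"tz":0.8,"ax":0,"ay":0,"az":0,"jaw":0},{"tx":0,"ty":0,"tz":0.7,"ax":0,"ay":0,"az":0,"jaw":0},{"tx":0,"ty":0,"tz":0,"ax":0,"ay":0,"az":0,"jaw":0}]'
```

```text
t: 6.0
ee_pos: [600.3, 5.1, 84.8]
orientation: [-2.66, -1.671, 0.001]
ft_force: [0.0, -0.7, -0.3]
width: 43.9
```

```bash
python3 -m inch '[{"tx":0,"ty":0,"tz":3,"ax":0,"ay":0,"az":0,"jaw":0},{"tx":0,"ty":0,"tz":2.4,"ax":0,"ay":0,"az":0,"jaw":0},{"tx":0,"ty":0,"tz":0.7,"ax":0,"ay":0,"az":0,"jaw":0},{"tx":0,"ty":0,"tz":0,"ax":0,"ay":0,"az":0,"jaw":0}]'
```

```text
t: 6.5
ee_pos: [600.8, 5.2, 24.7]
orientation: [2.66, 1.671, 0.0]
ft_force: [0.2, -0.5, -1.0]
width: 43.5
```

```bash
python3 -m inch '[{"tx":0,"ty":0,"tz":0,"ax":0,"ay":0,"az":0,"jaw":0.6},{"tx":0,"ty":0,"tz":0,"ax":0,"ay":0,"az":0,"jaw":0.85},{"tx":0,"ty":0,"tz":0,"ax":0,"ay":0,"az":0,"jaw":0.85},{"tx":0,"ty":0,"tz":0,"ax":0,"ay":0,"az":0,"jaw":0.85},{"tx":0,"ty":0,"tz":-5,"ax":0,"ay":0,"az":0,"jaw":0.85},{"tx":0,"ty":0,"tz":-5,"ax":0,"ay":0,"az":0,"jaw":0.85},{"tx":0,"ty":0,"tz":-5,"ax":0,"ay":0,"az":0,"jaw":1},{"tx":0,"ty":0,"tz":-5,"ax":0,"ay":0,"az":0,"jaw":1}]'
python3 -m inch '[{"tx":-5.46,"ty":1.11,"tz":0,"ax":0,"ay":0,"az":0,"jaw":1},{"tx":-5.46,"ty":1.11,"tz":0,"ax":0,"ay":0,"az":0,"jaw":1},{"tx":-5.46,"ty":1.11,"tz":0,"ax":0,"ay":0,"az":0,"jaw":1},{"tx":-5.46,"ty":1.11,"tz":0,"ax":0,"ay":0,"az":0,"jaw":1},{"tx":-5.46,"ty":1.11,"tz":0,"ax":0,"ay":0,"az":0,"jaw":1},{"tx":-5.46,"ty":1.11,"tz":0,"ax":0,"ay":0,"az":0,"jaw":1},{"tx":-5.46,"ty":1.11,"tz":0,"ax":0,"ay":0,"az":0,"jaw":1},{"tx":0,"ty":0,"tz":0,"ax":0,"ay":0,"az":0,"jaw":1}]'
python3 w.py w4.png 505 -372 24 38; cat > t.py <<'E'
from h import *
im,d,W=snap("top"); 
for n,c,zl,zh in(("lowtop",(598,5),50,66),("hightop",(481,-19),50,66)):
    m=(np.hypot(W[...,0]-c[0],W[...,1]-c[1])<32)&(W[...,2]>zl)&(W[...,2]<zh); P=W[m]
    if len(P)>40: print(n,len(P),np.round(cv2.minEnclosingCircle(P[:,:2].astype(np.float32))[0],1),P.mean(0).round(1))
    m=(np.hypot(W[...,0]-c[0],W[...,1]-c[1])<15)&(W[...,2]>72); P=W[m]; print(" stud",len(P),P.mean(0).round(1))
E
python3 t.py
```

```text
t: 7.5
ee_pos: [600.3, 5.3, 225.7]
orientation: [2.66, 1.672, -0.0]
ft_force: [0.6, 0.5, 0.2]
width: 87.2
t: 8.5
ee_pos: [503.5, -376.0, 223.9]
orientation: [2.663, 1.665, -0.0]
ft_force: [0.7, -0.7, 0.1]
width: 87.7
797 [ 506.4 -371.8] 21.8 [ 505.5 -371.4   28.9] [162.  44.  36.]
px 256.53074027603515 167.55708908406524
8.55 [ 503.9 -373.9  223.8]
[[0.437, 0.9, -0.0], [0.9, -0.437, 0.0], [0.0, -0.0, -1.0]]
tool cm [0.3  0.13 0.  ]
lowtop 147 [598.2   4.1] [597.    4.2  58.4]
 stud 16 [597.4   4.8  78.5]
 stud 16 [481.1 -18.8  77.8]
```

```bash
python3 -m inch '[{"tx":0.07,"ty":0.13,"tz":5.4,"ax":0,"ay":0,"az":0,"jaw":1},{"tx":0,"ty":0,"tz":5.4,"ax":0,"ay":0,"az":0,"jaw":1},{"tx":0,"ty":0,"tz":5.4,"ax":0,"ay":0,"az":0,"jaw":1},{"tx":0,"ty":0,"tz":5.5,"ax":0,"ay":0,"az":0,"jaw":1},{"tx":0,"ty":0,"tz":0,"ax":0,"ay":0,"az":0,"jaw":0},{"tx":0,"ty":0,"tz":0,"ax":0,"ay":0,"az":0,"jaw":0},{"tx":0,"ty":0,"tz":0,"ax":0,"ay":0,"az":0,"jaw":0},{"tx":0,"ty":0,"tz":0,"ax":0,"ay":0,"az":0,"jaw":0},{"tx":0,"ty":0,"tz":0,"ax":0,"ay":0,"az":0,"jaw":0}]'
```

```text
t: 9.72
ee_pos: [506.5, -372.8, 8.0]
orientation: [2.66, 1.671, 0.001]
ft_force: [-1.0, 1.9, 5.4]
width: 43.2
```

```bash
python3 -m inch '[{"tx":0,"ty":0,"tz":-3.6,"ax":0,"ay":0,"az":0,"jaw":0},{"tx":0,"ty":0,"tz":-5.3,"ax":0,"ay":0,"az":0,"jaw":0},{"tx":0,"ty":0,"tz":-5.3,"ax":0,"ay":0,"az":0,"jaw":0},{"tx":5.74,"ty":-0.98,"tz":0,"ax":0,"ay":0,"az":0,"jaw":0},{"tx":5.74,"ty":-0.98,"tz":0,"ax":0,"ay":0,"az":0,"jaw":0},{"tx":5.74,"ty":-0.98,"tz":0,"ax":0,"ay":0,"az":0,"jaw":0},{"tx":5.74,"ty":-0.98,"tz":0,"ax":0,"ay":0,"az":0,"jaw":0},{"tx":5.74,"ty":-0.98,"tz":0,"ax":0,"ay":0,"az":0,"jaw":0},{"tx":5.74,"ty":-0.98,"tz":0,"ax":0,"ay":0,"az":0,"jaw":0},{"tx":0,"ty":0,"tz":0,"ax":0,"ay":0,"az":0,"jaw":0},{"tx":0,"ty":0,"tz":0,"ax":0,"ay":0,"az":0,"jaw":0},{"tx":0,"ty":0,"tz":0,"ax":0,"ay":0,"az":0,"jaw":0}]'
python3 f.py w5.png; python3 g.py 24; python3 g2.py 603 -37 148.5 8 29
```

```text
t: 11.22
ee_pos: [602.2, -38.2, 149.0]
orientation: [-2.661, -1.669, 0.001]
ft_force: [-0.5, 1.1, -0.7]
width: 43.4
low 1126 ((598.4730834960938, 5.305549621582031), (88.78976440429688, 82.26318359375), 42.211875915527344) [586.9   7.6   9.2]
  stud 18 50 211 [5.876e+02 4.000e-01 3.470e+01] [29.6 29.1 31.8]
  stud 50 70 1425 [596.4   4.8  59.1] [39.7 39.7 19.8]
  stud 70 86 204 [598.5   6.9  77.5] [11.8 12.3 11.5]
high 3990 ((482.31634521484375, -17.570011138916016), (56.40777587890625, 55.96613311767578), 11.875082015991211) [482.9 -16.9  29.7]
  stud 38 50 35 [487.5 -16.5  44.4] [ 6.  10.9 10.2]
  stud 50 70 81 [487.2 -16.3  60.1] [ 6.2 11.1 19.7]
  stud 70 86 283 [483.3 -17.2  78.1] [12.4 12.3 11.5]
11.275 [602.3 -38.3 149.1] 43.168225279007764
[[0.436, 0.9, -0.0], [0.9, -0.436, -0.0], [-0.0, -0.0, -1.0]]
p [602.4 -38.1 149.1] [0.1 0.3 0. ]
part 3142 [599.9 -37.2] resid 2.55 minus TCP [-2.5  0.9]
low 161 [599.7   7.1] 6.0
  move world [-0.2 44.3  0. ] tool cm [ 3.98 -1.94 -0.  ]
high 240 [482.7 -17.4] 6.1
  move world [-117.1   19.8    0. ] tool cm [ -3.31 -11.41   0.  ]
-20 234 ymin -13.4 -> centre y -4.3
-15 439 ymin -17.7 -> centre y -1.6
-10 552 ymin -20.3 -> centre y -0.7
-5 478 ymin -22.1 -> centre y -0.7
0 469 ymin -22.2 -> centre y -0.2
5 485 ymin -21.8 -> centre y -0.4
10 532 ymin -19.8 -> centre y -0.2
15 399 ymin -16.8 -> centre y -0.7
20 149 ymin -10.2 -> centre y -1.0
x range [-21.3  20.2]
```

```bash
python3 -m inch '[{"tx":-1.72,"ty":-5.82,"tz":0,"ax":0,"ay":0,"az":0,"jaw":0},{"tx":-1.72,"ty":-5.83,"tz":0,"ax":0,"ay":0,"az":0,"jaw":0},{"tx":0,"ty":0,"tz":0,"ax":0,"ay":0,"az":0,"jaw":0},{"tx":0,"ty":0,"tz":4.6,"ax":0,"ay":0,"az":0,"jaw":0},{"tx":0,"ty":0,"tz":0.9,"ax":0,"ay":0,"az":0,"jaw":0},{"tx":0,"ty":0,"tz":0,"ax":0,"ay":0,"az":0,"jaw":0},{"tx":0,"ty":0,"tz":0.7,"ax":0,"ay":0,"az":0,"jaw":0},{"tx":0,"ty":0,"tz":0.7,"ax":0,"ay":0,"az":0,"jaw":0},{"tx":0,"ty":0,"tz":0,"ax":0,"ay":0,"az":0,"jaw":0}]'
```

```text
t: 12.65
ee_pos: [482.6, -17.3, 79.9]
orientation: [-2.66, -1.671, 0.001]
ft_force: [0.3, -0.2, -0.5]
width: 43.5
```

```bash
python3 -m inch '[{"tx":0,"ty":0,"tz":2.4,"ax":0,"ay":0,"az":0,"jaw":0},{"tx":0,"ty":0,"tz":1.2,"ax":0,"ay":0,"az":0,"jaw":0},{"tx":0,"ty":0,"tz":0.7,"ax":0,"ay":0,"az":0,"jaw":0},{"tx":0,"ty":0,"tz":0,"ax":0,"ay":0,"az":0,"jaw":0},{"tx":0,"ty":0,"tz":0,"ax":0,"ay":0,"az":0,"jaw":0.6},{"tx":0,"ty":0,"tz":0,"ax":0,"ay":0,"az":0,"jaw":0.8},{"tx":0,"ty":0,"tz":0,"ax":0,"ay":0,"az":0,"jaw":0.8},{"tx":0,"ty":0,"tz":0,"ax":0,"ay":0,"az":0,"jaw":0.8},{"tx":0,"ty":0,"tz":-5,"ax":0,"ay":0,"az":0,"jaw":0.8},{"tx":0,"ty":0,"tz":-5,"ax":0,"ay":0,"az":0,"jaw":1},{"tx":0,"ty":0,"tz":-5,"ax":0,"ay":0,"az":0,"jaw":1},{"tx":0,"ty":0,"tz":-4,"ax":0,"ay":0,"az":0,"jaw":1}]'; python3 - <<'E'
from h import *
im,d,W=snap("top")
m=(np.hypot(W[...,0]-535,W[...,1]-215)<110)&(W[...,2]>3)&(W[...,2]<14)&(im[...,0].astype(int)>im[...,2]+30)
mk=masks_of("top","link_mid")[0]["pixels"]; P=W[mk&(W[...,2]>3)]
q=cv2.minAreaRect(P[:,:2].astype(np.float32)); b=cv2.boxPoints(q); print(len(P),q,b.round(0).tolist(),P.mean(0))
E
python3 t.py
```

```text
t: 14.15
ee_pos: [483.0, -17.3, 229.2]
orientation: [2.659, 1.671, 0.002]
ft_force: [-0.2, -0.4, 0.1]
width: 87.5
646 ((536.5714111328125, 215.93655395507812), (170.6805419921875, 40.882652282714844), 11.408997535705566) [[449.0, 219.0], [457.0, 179.0], [624.0, 213.0], [616.0, 253.0]] [535.82101862 215.41614278   7.50847418]
 stud 0 [nan nan nan]
hightop 76 [479.2 -17.7] [471.2 -14.7  58.8]
 stud 350 [480.6 -19.  575. ]t.py:6: RuntimeWarning: Mean of empty slice.
  m=(np.hypot(W[...,0]-c[0],W[...,1]-c[1])<15)&(W[...,2]>72); P=W[m]; print(" stud",len(P),P.mean(0).round(1))
  ret = um.true_divide(
```

```bash
python3 -m inch '[{"tx":5.84,"ty":-1.32,"tz":0,"ax":0,"ay":0,"az":0,"jaw":1},{"tx":5.84,"ty":-1.32,"tz":0,"ax":0,"ay":0,"az":0,"jaw":1},{"tx":5.84,"ty":-1.32,"tz":0,"ax":0,"ay":0,"az":0,"jaw":1},{"tx":5.84,"ty":-1.32,"tz":0,"ax":0,"ay":0,"az":0,"jaw":1},{"tx":0,"ty":0,"tz":0,"ax":0,"ay":0,"az":-9.28,"jaw":1},{"tx":0,"ty":0,"tz":0,"ax":0,"ay":0,"az":-9.28,"jaw":1},{"tx":0,"ty":0,"tz":0,"ax":0,"ay":0,"az":-9.28,"jaw":1},{"tx":0,"ty":0,"tz":0,"ax":0,"ay":0,"az":-9.28,"jaw":1},{"tx":0,"ty":0,"tz":0,"ax":0,"ay":0,"az":0,"jaw":1},{"tx":0,"ty":0,"tz":0,"ax":0,"ay":0,"az":0,"jaw":1}]'
cat > l.py <<'E'
from h import *
import sys
im,d,W=snap("wrist",sys.argv[1]); th=sys.argv[2]; zl,zh=map(float,sys.argv[3:5])
for k in masks_of("wrist",th)[:2]:
    m=k["pixels"]&(W[...,2]>zl)&(W[...,2]<zh); P=W[m]; q=cv2.minAreaRect(P[:,:2].astype(np.float32)); print(k["score"],len(P),q,cv2.boxPoints(q).round().tolist(),P.mean(0).round(1))
    f=cv2.findContours(k["pixels"].astype(np.uint8),cv2.RETR_CCOMP,cv2.CHAIN_APPROX_NONE); 
    for c,hh in zip(f[0],f[1][0]):
        if cv2.contourArea(c)>30: u,v=c[:,0,0].mean(),c[:,0,1].mean(); print("  contour",cv2.contourArea(c),u.round(),v.round(),"hole" if hh[3]>=0 else "outer",np.nanmean(W[c[:,0,1],c[:,0,0]],axis=0).round(1))
o=get_obs(); print(o["t"],o["ee_pos"].round(1)); X=R.from_rotvec(o["orientation"]).as_matrix(); print(X.round(3).tolist(),"jaw yaw",np.degrees(np.arctan2(X[1,0],X[0,0])).round(1), "q6",o["qpos"][5])
E
python3 l.py w6.png link_mid 3 14; python3 t.py 2>/dev/null
```

```text
t: 15.55
ee_pos: [536.1, 215.9, 226.0]
orientation: [-1.993, -2.427, 0.002]
ft_force: [-0.2, 0.4, -0.1]
width: 87.7
0.82 3556 ((537.9893798828125, 218.0253143310547), (169.6461639404297, 40.01292419433594), 11.066839218139648) [[451.0, 221.0], [459.0, 182.0], [625.0, 215.0], [617.0, 254.0]] [533.5 217.1   7.7]
  contour 3947.0 253.0 161.0 outer [534.2 217.1   4.5]
  contour 162.5 253.0 209.0 hole [596.9 228.8   4.5]
  contour 266.0 254.0 119.0 hole [479.6 206.6   7. ]
15.65 [536.3 216.  226.6]
[[-0.196, 0.981, -0.001], [0.981, 0.196, -0.0], [-0.0, -0.001, -1.0]] jaw yaw 101.3 q6 -1.40563174728683
lowtop 147 [598.3   4. ] [597.1   4.   58.4]
 stud 15 [598.    4.8  77.9]
hightop 154 [481.3 -18.3] [480.9 -18.6  58.7]
 stud 16 [481.1 -18.8  78.2]
```

View pics/w6.png

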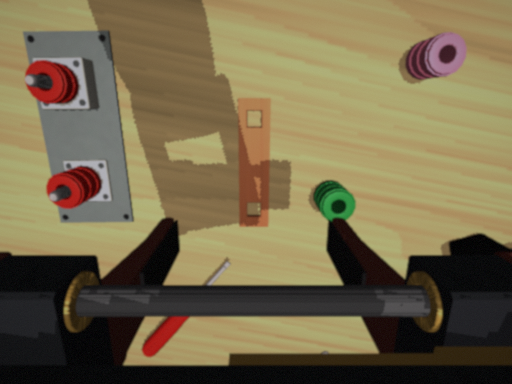

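```bash
python3 -m inch '[{"tx":0.1,"ty":0.1,"tz":5.6,"ax":0,"ay":0,"az":0,"jaw":1},{"tx":0,"ty":0,"tz":5.6,"ax":0,"ay":0,"az":0,"jaw":1},{"tx":0,"ty":0,"tz":5.6,"ax":0,"ay":0,"az":0,"jaw":1},{"tx":0,"ty":0,"tz":4.6,"ax":0,"ay":0,"az":0,"jaw":1},{"tx":0,"ty":0,"tz":0.9,"ax":0,"ay":0,"az":0,"jaw":1},{"tx":0,"ty":0,"tz":0,"ax":0,"ay":0,"az":0,"jaw":1}]'
```

```text
t: 16.45
ee_pos: [537.7, 217.4, 4.5]
orientation: [-1.99, -2.431, 0.0]
ft_force: [0.2, -0.2, 1.2]
width: 88.2
```

```bash
python3 -m inch '[{"tx":0,"ty":0,"tz":0.2,"ax":0,"ay":0,"az":0,"jaw":0},{"tx":0,"ty":0,"tz":0,"ax":0,"ay":0,"az":0,"jaw":0},{"tx":0,"ty":0,"tz":0,"ax":0,"ay":0,"az":0,"jaw":0},{"tx":0,"ty":0,"tz":0,"ax":0,"ay":0,"az":0,"jaw":0},{"tx":0,"ty":0,"tz":0,"ax":0,"ay":0,"az":0,"jaw":0},{"tx":0,"ty":0,"tz":0,"ax":0,"ay":0,"az":0,"jaw":0},{"tx":0,"ty":0,"tz":-3,"ax":0,"ay":0,"az":0,"jaw":0},{"tx":0,"ty":0,"tz":-5.5,"ax":0,"ay":0,"az":0,"jaw":0},{"tx":0,"ty":0,"tz":-5.5,"ax":0,"ay":0,"az":0,"jaw":0},{"tx":0,"ty":0,"tz":0,"ax":0,"ay":0,"az":0,"jaw":0},{"tx":0,"ty":0,"tz":0,"ax":0,"ay":0,"az":0,"jaw":0}]'; python3 l.py w7.png link_mid 100 200
```

```text
t: 17.82
ee_pos: [536.2, 216.8, 140.8]
orientation: [-1.989, -2.43, 0.003]
ft_force: [-0.5, -0.2, -4.9]
width: 39.6
0.8 14931 ((534.4276123046875, 216.95242309570312), (165.66082763671875, 40.099952697753906), 11.178915023803711) [[449.0, 221.0], [457.0, 181.0], [620.0, 213.0], [612.0, 253.0]] [518.4 213.8 146.2]
  contour 1764.5 252.0 335.0 outer [607.3 231.6 139.5]
  contour 14130.5 253.0 182.0 outer [505.1 211.1 146.4]
  contour 1319.0 253.0 134.0 hole [477.8 205.7 138.7]
17.925 [535.7 216.6 139.8]
[[-0.198, 0.98, -0.004], [0.98, 0.198, -0.002], [-0.001, -0.004, -1.0]] jaw yaw 101.4 q6 -1.4061634162961043
```

View pics/w7.png

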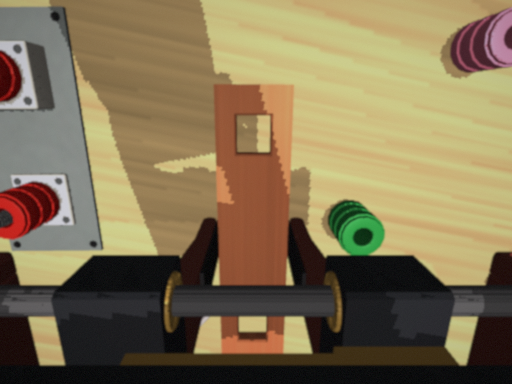

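```bash
python3 -m inch '[{"tx":-5.48,"ty":-0.97,"tz":0,"ax":0,"ay":0,"az":0,"jaw":0},{"tx":-5.48,"ty":-0.97,"tz":0,"ax":0,"ay":0,"az":0,"jaw":0},{"tx":-5.48,"ty":-0.97,"tz":0,"ax":0,"ay":0,"az":0,"jaw":0},{"tx":-5.48,"ty":-0.97,"tz":0,"ax":0,"ay":0,"az":-0.5,"jaw":0},{"tx":0,"ty":0,"tz":3.5,"ax":0,"ay":0,"az":0,"jaw":0},{"tx":0,"ty":0,"tz":0,"ax":0,"ay":0,"az":0,"jaw":0},{"tx":0,"ty":0,"tz":0,"ax":0,"ay":0,"az":0,"jaw":0}]'
cat > k.py <<'E'
from h import *
import sys
C=cal("wrist"); im,d,W=snap("wrist",sys.argv[1]); o=get_obs(); p=o["ee_pos"]; X=R.from_rotvec(o["orientation"]).as_matrix(); print(o["t"],p.round(1),"jaw yaw",np.degrees(np.arctan2(X[1,0],X[0,0])).round(2))
i=im.astype(int); zt=p[2]+6
m=(abs(W[...,2]-zt)<7)&(i[...,0]>i[...,2]+20)&(np.hypot(W[...,0]-p[0],W[...,1]-p[1])<100)
P=W[m]; A=np.c_[P[:,:2]-p[:2],np.ones(len(P))]; s=np.linalg.lstsq(A,P[:,2],rcond=None)[0]; print("plane",len(P),s.round(3))
L=(P-p)@X; q=cv2.minAreaRect(L[:,:2].astype(np.float32)); print("link rect tool",np.round(cv2.boxPoints(q),1).tolist())
y=L[:,1]; 
for y0 in(-80,-40,-30): 
    S=L[abs(y-y0)<3]; print("  y",y0,"x edges",np.percentile(S[:,0],[1,99]).round(1)) if len(S)>9 else 0
print("  y min",np.percentile(y,0.3).round(1))
f=(~m).astype(np.uint8); n,lab,st,ce=cv2.connectedComponentsWithStats(f,connectivity=4)
for k in range(1,n):
    if 300<st[k,4]<8000:
        v,u=np.nonzero(lab==k); c,M,t=C; o0=-M.T@t
        r=np.stack([(u-c["cx"])/c["fx"],(v-c["cy"])/c["fy"],np.ones(len(u))],-1)@M; w=o0+r*((zt-o0[2])/r[:,2])[:,None]; l=(w-p)@X
        print("blob",st[k,4],ce[k].round(),"tool",np.percentile(l[:,:2],[2,98],axis=0).round(1).tolist())
for n,s in(("low",(600,7)),("high",(483,-17))):
    mm=(np.hypot(W[...,0]-s[0],W[...,1]-s[1])<12)&(abs(W[...,2]-79)<3); Q=W[mm]
    if len(Q)>10: q,r=cv2.minEnclosingCircle(Q[:,:2].astype(np.float32)); print(n,len(Q),np.round(q,1),round(r,1),"tool",((np.array([*q,p[2]])-p)@X).round(1))
E
python3 k.py w8.png
```

```text
t: 18.8
ee_pos: [542.2, -4.8, 106.6]
orientation: [-1.977, -2.439, 0.002]
ft_force: [-0.2, -0.4, -3.7]
width: 39.8
18.85 [542.8  -4.6 107.2] jaw yaw 101.97
plane 15575 [-3.00000e-03  0.00000e+00  1.12042e+02]
link rect tool [[-30.299999237060547, 80.19999694824219], [-26.700000762939453, -85.80000305175781], [30.700000762939453, -84.5999984741211], [27.100000381469727, 81.4000015258789]]
  y -80 x edges [-18.8  20.3]
  y -40 x edges [-19.2  20.1]
  y -30 x edges [-19.   20.3]
  y min -84.7
blob 1242 [253. 134.] tool [[-7.6, -69.7], [8.9, -51.3]]
high 282 [482.3 -17.5] 6.2 tool [ -0.1 -61.9   0. ]
```

View pics/w8.png

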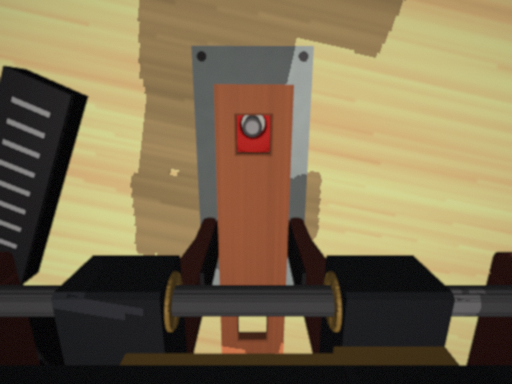

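```bash
python3 -m inch '[{"tx":-0.08,"ty":-0.14,"tz":1.9,"ax":0,"ay":0,"az":0,"jaw":0},{"tx":0,"ty":0,"tz":0,"ax":0,"ay":0,"az":0,"jaw":0},{"tx":0,"ty":0,"tz":0.6,"ax":0,"ay":0,"az":0,"jaw":0},{"tx":0,"ty":0,"tz":0.6,"ax":0,"ay":0,"az":0,"jaw":0},{"tx":0,"ty":0,"tz":0,"ax":0,"ay":0,"az":0,"jaw":0}]'; python3 k.py w9.png
```

```text
t: 19.48
ee_pos: [541.2, -6.3, 75.8]
orientation: [-1.979, -2.44, 0.001]
ft_force: [0.5, -0.3, -4.0]
width: 39.4
19.525 [541.4  -6.3  76. ] jaw yaw 101.91
plane 15611 [-3.0000e-03  0.0000e+00  8.1275e+01]
link rect tool [[-30.100000381469727, 80.69999694824219], [-24.299999237060547, -85.69999694824219], [31.0, -83.80000305175781], [25.200000762939453, 82.5999984741211]]
  y -80 x edges [-18.7  20.5]
  y -40 x edges [-19.   20.2]
  y -30 x edges [-18.8  20.4]
  y min -84.5
blob 1230 [253. 133.] tool [[-7.5, -69.2], [9.0, -51.3]]
low 514 [600.   7.] 12.0 tool [ 0.9 60.1 -0. ]
high 802 [483. -17.] 12.0 tool [  1.6 -59.3   0. ]
```

```bash
python3 -m inch '[{"tx":0,"ty":0,"tz":0.7,"ax":0,"ay":0,"az":0,"jaw":0},{"tx":0,"ty":0,"tz":0.45,"ax":0,"ay":0,"az":0,"jaw":0},{"tx":0,"ty":0,"tz":0,"ax":0,"ay":0,"az":0,"jaw":0},{"tx":0,"ty":0,"tz":0,"ax":0,"ay":0,"az":0,"jaw":0}]'
```

```text
t: 20.02
ee_pos: [541.5, -6.4, 64.5]
orientation: [-1.979, -2.44, 0.0]
ft_force: [-1.0, -0.3, -3.7]
width: 39.5
```

```bash
python3 -m inch '[{"tx":0,"ty":0,"tz":0.15,"ax":0,"ay":0,"az":0,"jaw":0},{"tx":0,"ty":0,"tz":0,"ax":0,"ay":0,"az":0,"jaw":0},{"tx":0,"ty":0,"tz":0,"ax":0,"ay":0,"az":0,"jaw":0.6},{"tx":0,"ty":0,"tz":0,"ax":0,"ay":0,"az":0,"jaw":0.8},{"tx":0,"ty":0,"tz":0,"ax":0,"ay":0,"az":0,"jaw":0.8},{"tx":0,"ty":0,"tz":0,"ax":0,"ay":0,"az":0,"jaw":0.8},{"tx":0,"ty":0,"tz":-5,"ax":0,"ay":0,"az":0,"jaw":0.8},{"tx":0,"ty":0,"tz":-5.4,"ax":0,"ay":0,"az":0,"jaw":1},{"tx":0,"ty":0,"tz":-5.4,"ax":0,"ay":0,"az":0,"jaw":1},{"tx":0,"ty":0,"tz":0,"ax":0,"ay":0,"az":0,"jaw":1}]'; python3 l.py w10.png link_mid 60 74
```

```text
t: 21.28
ee_pos: [544.2, -6.5, 225.6]
orientation: [1.975, 2.434, 0.008]
ft_force: [0.1, 0.0, 0.6]
width: 87.4
0.79 4943 ((542.0509643554688, -5.844146728515625), (169.02203369140625, 40.10249328613281), 11.671163558959961) [[455.0, -3.0], [463.0, -43.0], [629.0, -8.0], [621.0, 31.0]] [536.6  -6.9  67.7]
  contour 5400.5 253.0 165.0 outer [539.2  -6.8  59.7]
  contour 218.0 253.0 221.0 hole [600.2   5.9  64.5]
  contour 368.0 254.0 115.0 hole [483.2 -17.7  66.9]
21.375 [541.4  -6.4 221.3]
[[-0.206, 0.978, 0.001], [0.978, 0.206, -0.0], [-0.0, 0.001, -1.0]] jaw yaw 101.9 q6 -1.8122611454681703
```

View pics/w10.png

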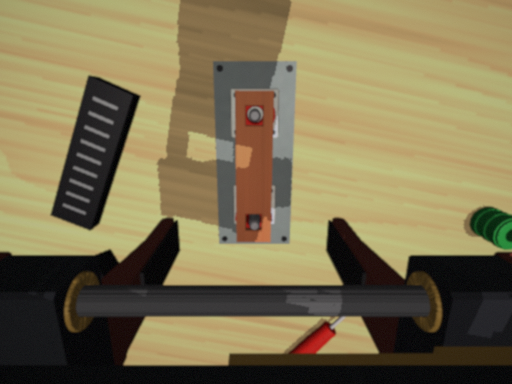

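```bash
python3 -m inch '[{"tx":-5.09,"ty":-0.16,"tz":0,"ax":0,"ay":0,"az":0,"jaw":1},{"tx":-5.09,"ty":-0.16,"tz":0,"ax":0,"ay":0,"az":0,"jaw":1},{"tx":-5.09,"ty":-0.16,"tz":0,"ax":0,"ay":0,"az":0,"jaw":1},{"tx":-5.09,"ty":-0.16,"tz":0,"ax":0,"ay":0,"az":0,"jaw":1},{"tx":0,"ty":0,"tz":0,"ax":0,"ay":0,"az":8.07,"jaw":1},{"tx":0,"ty":0,"tz":0,"ax":0,"ay":0,"az":8.07,"jaw":1},{"tx":0,"ty":0,"tz":0,"ax":0,"ay":0,"az":8.07,"jaw":1},{"tx":0,"ty":0,"tz":0,"ax":0,"ay":0,"az":0,"jaw":1},{"tx":0,"ty":0,"tz":0,"ax":0,"ay":0,"az":0,"jaw":1}]'; python3 l.py w11.png shroud_mid 18 35
```

```text
t: 22.5
ee_pos: [576.6, -206.6, 219.8]
orientation: [-2.443, -1.973, 0.002]
ft_force: [-0.6, -0.2, -0.4]
width: 87.9
0.92 6502 ((577.5448608398438, -206.23321533203125), (54.07735824584961, 185.9864501953125), 77.94462585449219) [[481.0, -213.0], [663.0, -252.0], [674.0, -199.0], [492.0, -160.0]] [ 570.6 -204.9   24.8]
  contour 6343.5 253.0 162.0 outer [ 571.6 -205.1   24.6]
22.6 [ 576.9 -206.7  220.4]
[[0.211, 0.977, -0.001], [0.977, -0.211, 0.0], [0.0, -0.001, -1.0]] jaw yaw 77.8 q6 -1.7213108616932198
```

View pics/w11.png

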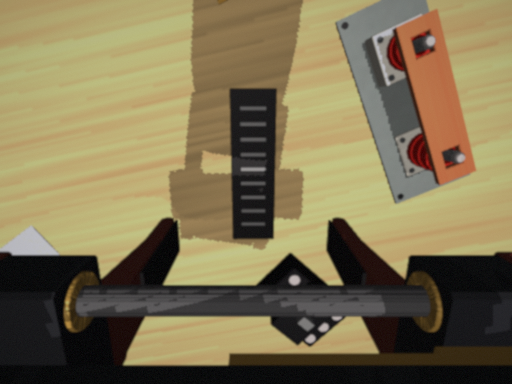

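```bash
python3 -m inch '[{"tx":0,"ty":0,"tz":5.4,"ax":0,"ay":0,"az":0,"jaw":1},{"tx":0,"ty":0,"tz":5.4,"ax":0,"ay":0,"az":0,"jaw":1},{"tx":0,"ty":0,"tz":5.4,"ax":0,"ay":0,"az":0,"jaw":1},{"tx":0,"ty":0,"tz":5.3,"ax":0,"ay":0,"az":0,"jaw":1},{"tx":0,"ty":0,"tz":0,"ax":0,"ay":0,"az":0,"jaw":0},{"tx":0,"ty":0,"tz":0,"ax":0,"ay":0,"az":0,"jaw":0},{"tx":0,"ty":0,"tz":0,"ax":0,"ay":0,"az":0,"jaw":0},{"tx":0,"ty":0,"tz":0,"ax":0,"ay":0,"az":0,"jaw":0},{"tx":0,"ty":0,"tz":0,"ax":0,"ay":0,"az":0,"jaw":0}]'
```

```text
t: 23.72
ee_pos: [577.4, -206.9, 6.6]
orientation: [2.446, 1.97, 0.001]
ft_force: [-1.0, -0.6, 2.5]
width: 53.5
```

```bash
python3 -m inch '[{"tx":0,"ty":0,"tz":-3.5,"ax":0,"ay":0,"az":0,"jaw":0},{"tx":0,"ty":0,"tz":-5,"ax":0,"ay":0,"az":0,"jaw":0},{"tx":0,"ty":0,"tz":-5,"ax":0,"ay":0,"az":0,"jaw":0},{"tx":4.7,"ty":-1.93,"tz":0,"ax":0,"ay":0,"az":0,"jaw":0},{"tx":4.7,"ty":-1.93,"tz":0,"ax":0,"ay":0,"az":0,"jaw":0},{"tx":4.7,"ty":-1.93,"tz":0,"ax":0,"ay":0,"az":0,"jaw":0},{"tx":4.7,"ty":-1.93,"tz":0,"ax":0,"ay":0,"az":0,"jaw":0},{"tx":0,"ty":0,"tz":0,"ax":0,"ay":0,"az":-8.03,"jaw":0},{"tx":0,"ty":0,"tz":0,"ax":0,"ay":0,"az":-8.03,"jaw":0},{"tx":0,"ty":0,"tz":0,"ax":0,"ay":0,"az":-8.03,"jaw":0},{"tx":0,"ty":0,"tz":0,"ax":0,"ay":0,"az":0,"jaw":0},{"tx":0,"ty":0,"tz":0,"ax":0,"ay":0,"az":0,"jaw":0}]'
cat > s.py <<'E'
from h import *
import sys
im,d,W=snap("wrist",sys.argv[1]); ps=[get_obs()]; 
mk=masks_of("wrist","shroud_mid"); o=get_obs(); p=o["ee_pos"]; X=R.from_rotvec(o["orientation"]).as_matrix(); print(o["t"],p.round(1),ps[0]["ee_pos"].round(1),"jaw yaw",np.degrees(np.arctan2(X[1,0],X[0,0])).round(2))
L=(W-p)@X; zt=21
m=(abs(-L[...,2]-zt)<5)&(abs(L[...,0])<35)&(L[...,1]>-110)&(L[...,1]<-20); Q=L[m]; print("top",len(Q))
s=np.linalg.lstsq(np.c_[Q[:,:2],np.ones(len(Q))],-Q[:,2],rcond=None)[0]; print("plane",s.round(4))
for y0 in(-85,-70,-50,-35):
    S=Q[abs(Q[:,1]-y0)<3]; print(y0,len(S),np.percentile(S[:,0],[1,99]).round(1))
print("ymin",np.percentile(Q[:,1],[0.3,1]).round(1))
E
python3 s.py w12.png; python3 t.py 2>/dev/null
```

```text
t: 25.22
ee_pos: [541.7, -6.8, 141.1]
orientation: [-1.985, -2.435, 0.0]
ft_force: [0.3, -0.2, -1.1]
width: 53.5
25.325 [541.8  -6.8 141.1] [541.8  -6.8 141.1] jaw yaw 101.68
top 17195
plane [5.00000e-04 4.00000e-04 1.81944e+01]
-85 1647 [-26.   26.5]
-70 1479 [-25.9  26.7]
-50 1326 [-25.9  26.7]
-35 1213 [-25.9  26.6]
ymin [-93.6 -93.1]
 stud 0 [nan nan nan]
 stud 25 [469.3 -18.5 568.5]
```

View pics/w12.png

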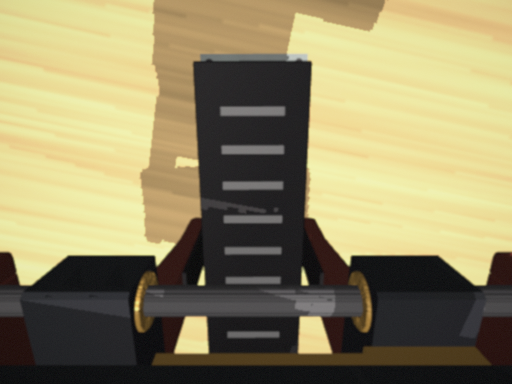

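```bash
python3 -m inch '[{"tx":0.04,"ty":0,"tz":4,"ax":0,"ay":0,"az":-0.1,"jaw":0},{"tx":0,"ty":0,"tz":2.2,"ax":0,"ay":0,"az":0,"jaw":0},{"tx":0,"ty":0,"tz":0,"ax":0,"ay":0,"az":0,"jaw":0},{"tx":0,"ty":0,"tz":0.4,"ax":0,"ay":0,"az":0,"jaw":0},{"tx":0,"ty":0,"tz":0.3,"ax":0,"ay":0,"az":0,"jaw":0},{"tx":0,"ty":0,"tz":0,"ax":0,"ay":0,"az":0,"jaw":0}]'
```

```text
t: 26.12
ee_pos: [542.0, -6.4, 72.5]
orientation: [1.979, 2.439, 0.001]
ft_force: [-0.3, 0.4, -1.5]
width: 53.5
```

```bash
python3 -m inch '[{"tx":0,"ty":0,"tz":0.3,"ax":0,"ay":0,"az":0,"jaw":0},{"tx":0,"ty":0,"tz":0.1,"ax":0,"ay":0,"az":0,"jaw":0},{"tx":0,"ty":0,"tz":0,"ax":0,"ay":0,"az":0,"jaw":0},{"tx":0,"ty":0,"tz":0,"ax":0,"ay":0,"az":0,"jaw":0}]'
```

```text
t: 26.62
ee_pos: [541.9, -6.4, 68.6]
orientation: [1.979, 2.439, 0.0]
ft_force: [-2.4, -0.1, 5.7]
width: 53.8
```

Contact registers at the expected height, so I'll release, rise and check.

```bash
python3 -m inch '[{"tx":0,"ty":0,"tz":0,"ax":0,"ay":0,"az":0,"jaw":0.7},{"tx":0,"ty":0,"tz":0,"ax":0,"ay":0,"az":0,"jaw":0.9},{"tx":0,"ty":0,"tz":0,"ax":0,"ay":0,"az":0,"jaw":1},{"tx":0,"ty":0,"tz":0,"ax":0,"ay":0,"az":0,"jaw":1},{"tx":0,"ty":0,"tz":-3,"ax":0,"ay":0,"az":0,"jaw":1},{"tx":0,"ty":0,"tz":-5,"ax":0,"ay":0,"az":0,"jaw":1},{"tx":0,"ty":0,"tz":-5.4,"ax":0,"ay":0,"az":0,"jaw":1},{"tx":0,"ty":0,"tz":-2.5,"ax":0,"ay":0,"az":0,"jaw":1},{"tx":0,"ty":0,"tz":0,"ax":0,"ay":0,"az":0,"jaw":1},{"tx":0,"ty":0,"tz":0,"ax":0,"ay":0,"az":0,"jaw":1}]'; python3 l.py w13.png shroud_mid 80 95; python3 - <<'E'
from h import *
im,d,W=snap("wrist"); m=masks_of("wrist","shroud_mid")[0]["pixels"]&(abs(W[...,2]-87)<6); P=W[m]
s=np.linalg.lstsq(np.c_[P[:,:2]-P[:,:2].mean(0),np.ones(len(P))],P[:,2],rcond=None)[0]; print("plane",s.round(4))
im,d,W=snap("scene"); cv2.imwrite('pics/s14.png',cv2.resize(im[130:260,170:330,::-1],None,fx=4.5,fy=4.5,interpolation=cv2.INTER_CUBIC))
E
```

```text
t: 27.88
ee_pos: [541.0, -6.3, 225.9]
orientation: [-1.979, -2.438, 0.002]
ft_force: [-0.6, 1.1, -0.7]
width: 87.7
0.74 9091 ((542.0848999023438, -5.9336090087890625), (188.08624267578125, 54.19068908691406), 12.053125381469727) [[444.0, 1.0], [456.0, -52.0], [640.0, -13.0], [628.0, 40.0]] [534.3  -7.6  86.7]
  contour 8958.0 252.0 171.0 outer [539.1  -7.1  75.3]
27.975 [540.8  -6.3 225.4]
[[-0.206, 0.979, -0.003], [0.979, 0.206, 0.0], [0.001, -0.003, -1.0]] jaw yaw 101.9 q6 -1.8119492111626032
plane [-1.00000e-04  8.00000e-04  8.67348e+01]
```

View pics/s14.png

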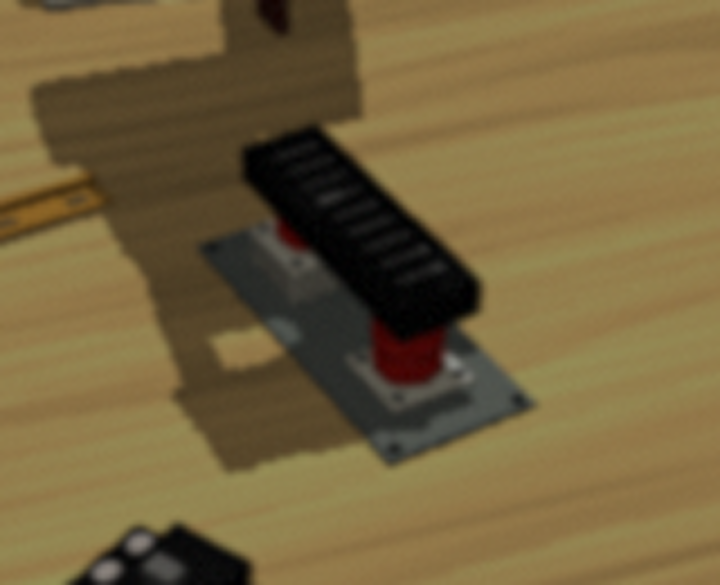

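The shroud sits level with its top at 86.7 mm (nominal 87) and its centre within 0.1 mm of the link's. Handing in.

```bash
python3 -c "
from workcell import ctrl; print(ctrl.close_job())"
```

```text
the job is handed in; nothing more can be done
None
```

The busbar joint is built and handed in after about 28 s of robot time. The hand-in gives no verdict, so this rests on my own checks. I put the red tall insulator on the low foot and the short one on the raised foot. The copper link went over both studs, and the shroud over the link. The green and pink look-alikes were left alone, and no move came near the breaker, rail offcut or screwdriver. I did not re-measure those three afterwards.

- **Insulators:** before the link went on, the top camera put each within about 1 mm of its stud. Their tops were at about 58.5 mm against a nominal 60 mm; that camera reads about 1.4 mm low at this height.
- **Link:** its top was at 67.7 mm (nominal 68), level, with a stud showing in each hole. Its yaw was within about 0.2° of the line of the studs.
- **Shroud:** its top was at 86.7 mm (nominal 87), with tilt below 0.001 rad. It was centred on the link to about 0.1 mm, with 0.4° of yaw between them.
- **Robot:** the gripper was open and clear above the work at hand-in.

One of my calls was refused at the start because its rows lacked some keys; nothing moved. The top and wrist cameras disagreed by a steady 1 to 2 mm, so I set the last corrections before placing from wrist pictures.

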